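Fetch the nut from the right compartment

TASK

In the row of three closed compartments, slide open only the lid with the straight bar handle, pushing it away from the robot, take out the hex nut that lies inside and put it into the white bowl. Leave the other two lids shut and the bowl standing upright.

Things in the scene. Friction and masses are not known exactly. Their poses are not given: they have to be found in the camera images.
- rack: Low fixed steel rack, 186 x 224 mm, left of the middle of the table. In it stand three like black compartments side by side, 72 mm apart; which stands where changes. Each has a grey sliding lid, 102 x 63 mm, over its front part, with a different black handle: a straight bar, one round knob, or two separate pegs. Origin: centre of its underside; x away from the robot (yaw within 0.12 rad).
- lid_bar (a joint): How far the lid with the bar handle is open, in m: 0 shut, 0.096 fully open (end stop). It slides level along its compartment, away from the robot, takes about 2 N to move and stays where it is left.
- bar_handle (a point): Centre of the straight black bar handle on the lid to be opened; moves with the lid. The bar is 12 mm thick along the slide (x), 48 mm long across it (y), 22 mm high: its top 11 mm above this point, the lid's face 11 mm below. x axis: the direction in which the lid opens; z up. The other two handles are equally high.
- bar_space (a point): Centre of the inner floor of the compartment with the bar-handled lid, 14 mm above the table; fixed. The space is 96 mm long (x, the lid's direction) and 64 mm wide (y); its front wall ends 25 mm above this floor, its side walls 34 mm. With the lid fully open, the bar stands 86 mm behind (+x) this point.
- lid_round (a joint): How far the lid with the round knob (28 mm across, 22 mm high) is open, in m; 0 shut, to stay shut.
- lid_pegs (a joint): How far the lid with the two separate upright pegs (each 12 mm across, 22 mm high, 36 mm apart) is open, in m; 0 shut, to stay shut.
- nut: Steel hex nut, 24 mm over corners, 21 mm over flats, 11 mm high, 30 to 60 g, lying flat within 10 mm of the middle of the compartment with the bar-handled lid. Origin: centre of its underside, z up; two corners lie along its x axis, two flats face its y axis, which lies within 0.35 rad of the lid's sliding direction.
- bowl: White plastic bowl, loose, 119 mm across the rim, 66 mm high, 0.12 kg, standing open and upright on the table to the right of the row. Walls slope in to a flat floor 68 mm across, 4 mm thick. Origin: centre of its underside, z up.

How it is judged:
By the outcome, as a careful person would: the job done as asked, in the order asked, and still so for the second after the job is handed in, with the robot touching nothing.
It also fails if it takes over 40 s, if anything falls off the work surface, if the arm or the gripper's body presses on something with over 40 N, if the wrist force passes 120 N, or if a joint passes its speed limit or range.

ROBOT

A 6-joint arm with a two-finger parallel gripper is mounted at the origin on a cart in front of the work surface, level with it; the furniture and walls round the work are solid. World frame = base frame: x ahead of the robot, y to its left, z up, the work surface at z = 0. Lengths are in mm, angles in rad, forces in N, time in s.
With the tool pointing down it reaches from about 425 to 950 mm from the base axis. Payload 3.5 kg.
Tool frame: the origin (TCP) lies midway between the tips of the shut fingers; the grasp point (between the pads) lies 19 mm behind it; z points along the fingers, y is the line along which they close (so a half turn about z gives the same grasp; the last joint's range is limited). The gripper opens to 85 mm and grips with 20 to 120 N. Pads are 22 mm wide; open, the fingers measure 114 mm over their backs; the gripper's body (76 mm by 85 mm) begins 54 mm behind the grasp point. The pads swing forward as they close: fully open they stand 13 mm farther back than shut.
Start: joints at [1.031, 0.286, 1.577, -0, 1.279, -0.15], TCP at [256.465, 624.365, 231.325] pointing down, gripper open.
Joint ranges: [-2.77, 2.77], [-0.9, 2.22], [0.21, 2.48], [-1.53, 4.67], [0.24, 2.81], [-2.84, 2.84]. Speed limits (rad/s): [2.79, 2.79, 3.14, 3.14, 3.14, 3.14].

INTERFACE

Orientations are given as a rotation vector (axis times angle).
In Python, from workcell import r, imaging gives the robot as it stands.
- The arm moves only by the shell command python3 -m inch 'ROWS' [FORCE]. ROWS is JSON, a list of rows, each a list of 7 numbers: the shift along the tool's x, y, z scaled (see below), then the turn, a rotation vector about the tool's x, y, z scaled (see below), then the opening, from -1 (shut) to 1 (fully open). A call has 1 to 10 rows; each row is the pose to reach, as a shift and turn from the pose commanded when the call began, along the tool's axes at that moment; what a row does not reach only later rows make up. The controller multiplies each number of a shift by 500 mm and each number of a turn by 90 degrees. A row lasts 1/8 s, in which the tool goes at most 62.5 mm and 10.7 degrees, less where a joint would pass 70% of its speed; a pose out of reach is approached as far as the arm can. A call with a number of a shift or a turn outside -1 to 1 is refused whole. A call with a gripper value outside its range is refused whole. The fingers move at their own pace and stop on an object; FORCE is the grip in N (left out, the last holds). Time passes only in rows, so rows that repeat a pose let the fingers close. It gives the time, the measured TCP pose, the force, the opening and the grip force at its end, in the units of the state.
- r.sense(): the state, without advancing time (a new reading comes with each control period).
- imaging.camera(name): name is "scene" or "top"; returns a dict with "img" (384x512x3 uint8, red, green, blue), "fx", "fy", "cx", "cy" (pixels), "R" (3x3) and "t" (3): a world point X has camera coordinates R X + t. Camera axes: x right, y down, z forward; pixel columns grow to the right and rows downward; lengths in mm; the calibration is good to about 2 mm. A picture is of the moment at which its call begins. There is no depth.
- r.close_job(): hands the job in; it is judged then, once.
The state is a dict: "time": time; "qpos": joint angles; "joint_velocities": joint speeds; "joint_efforts": joint torques, N m; "tool_pos": TCP position; "ee_rot": TCP orientation; "ft_force": force on the tool from outside, world axes, zero at the start; "torque": the same for the moment, N m; "width": opening from 0.0 (shut) to 1.0 (fully open); "finger_force": force on a finger pad.
Only numpy, scipy, OpenCV 4.12 (cv2) and the standard library are available. Lean on these libraries where they do the work, as an engineer would, in place of code of your own. Each camera call takes 0.05 s, during which the arm holds its last target. There are 200 camera calls.

## Working session

There is one attempt and no reset: what is moved stays moved. The work goes in short steps, Python scripts to look and compute and a shell command to move; the robot and the scene stay as the last step left them, time stands still between calls to the robot, and variables do not carry over. Pictures are saved under pics/ and viewed, at most 10 in all, crops included, and the job is handed in when it is done.

```bash
mkdir -p pics; ls; python3 - <<'E'
from workcell import r, imaging
import cv2,numpy as np
s=r.sense();print({k:np.round(v,3).tolist() for k,v in s.items()})
ims=[]
for n in("scene","top"):
    c=imaging.camera(n);cv2.imwrite(f"pics/{n}0.png",c["img"][:,:,::-1]);print(n,c["fx"],c["cx"],c["cy"],np.round(c["R"],3).tolist(),np.round(c["t"],1), np.round(-c["R"].T@c["t"]))
E
```

```text
pics
{'time': 0.0, 'qpos': [1.031, 0.287, 1.578, 0.0, 1.279, -0.15], 'joint_velocities': [-0.001, -0.001, -0.002, 0.001, -0.0, 0.002], 'joint_efforts': [0.001, -40.597, -29.263, -0.0, 0.006, -0.0], 'tool_pos': [256.12, 623.809, 229.92], 'ee_rot': [-0.608, -3.081, 0.004], 'ft_force': [-0.385, -0.016, -0.901], 'torque': [0.058, -0.064, 0.03], 'finger_force': 0.0, 'width': 0.999}
scene 388.9649936653402 249.7224710053842 196.75203393804466 [[-0.631, -0.776, -0.024], [-0.446, 0.387, -0.807], [0.635, -0.498, -0.591]] [363.4 233.1 614.3] [-57. 498. 559.]
top 432.42713913419 261.9089108872895 194.76214403588054 [[-0.002, -1.0, 0.002], [-0.979, 0.001, -0.206], [0.206, -0.002, -0.979]] [ 75.9 502.6 923.3] [ 302.   78. 1007.]
```

View pics/scene0.png

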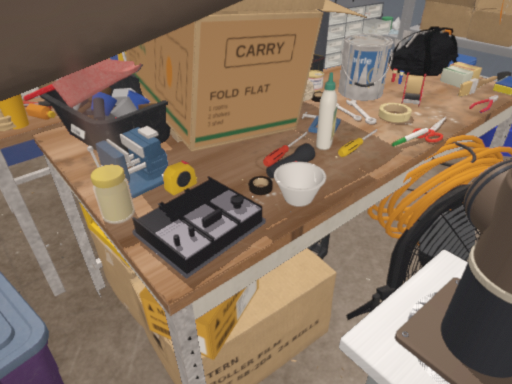

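View pics/top0.png

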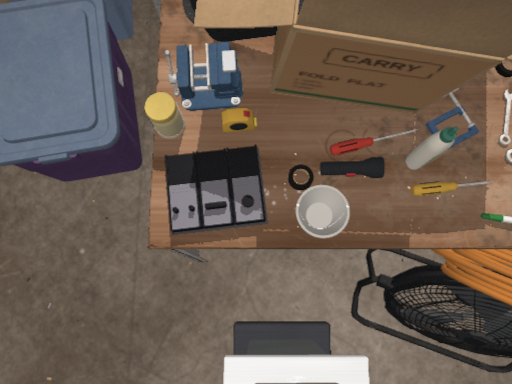

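The top view shows three lids: pegs on the left, the bar in the middle near (215,205), and the round knob on the right near (247,201). The bowl is near (322,212), with a tape roll at (300,177). In the scene view the bar is near (211,215) and the bowl near (300,183).

```bash
cat > h.py <<'E'
import numpy as np,cv2
from scipy.optimize import least_squares
from workcell import r, imaging
def ray(c,p):
    d=c["R"].T@np.array([(p[0]-c["cx"])/c["fx"],(p[1]-c["cy"])/c["fy"],1]);return -c["R"].T@c["t"],d
def onz(c,p,z):
    o,d=ray(c,p);return o+d*(z-o[2])/d[2]
def proj(c,X):
    q=c["R"]@np.asarray(X,float)+c["t"];return np.array([c["fx"]*q[0]/q[2]+c["cx"],c["fy"]*q[1]/q[2]+c["cy"]])
def tri(c1,p1,c2,p2):
    f=least_squares(lambda X:np.r_[proj(c1,X)-p1,proj(c2,X)-p2],[500,200,50]);return f.x,f.fun
def blobs(mask,x0,y0,lo,hi):
    n,l,s,ce=cv2.connectedComponentsWithStats(mask.astype(np.uint8),connectivity=4)
    return [(s[i,4],np.round(ce[i]+[x0,y0],1).tolist(),s[i,:4].tolist()) for i in range(1,n) if lo<s[i,4]<hi]
E
python3 - <<'E'
from h import *
T=imaging.camera("top");S=imaging.camera("scene")
for c,n,(x0,y0,x1,y1) in((T,"top",(160,140,360,245)),(S,"scene",(130,150,335,275))):
    im=c["img"][y0:y1,x0:x1];g=im.max(2).astype(int);sat=g-im.min(2)
    print(n,"lids",blobs((g>80)&(g<190)&(sat<25),x0,y0,150,3000))
    print(n,"dark",blobs((g<60),x0,y0,10,6000))
    print(n,"white",blobs((g>185)&(sat<30),x0,y0,200,6000))
    m=((g>80)&(g<190)&(sat<25)).astype(np.uint8)
    nn,l,s,ce=cv2.connectedComponentsWithStats(m,connectivity=4)
    if n=="top":
        for i in range(1,nn):
            if s[i,4]>300:
                b=cv2.boxPoints(cv2.minAreaRect(np.argwhere(l==i)[:,::-1].astype(np.float32)))+[x0,y0]
                print([np.round(onz(c,p,50)[:2]).tolist() for p in b])
    cv2.imwrite(f"pics/{n}1.png",cv2.resize(im,None,fx=3.8,fy=3.8,interpolation=cv2.INTER_CUBIC)[:,:,::-1])
E
```

```text
top lids [(np.int32(1010), [246.8, 198.3], [72, 36, 31, 46]), (np.int32(1043), [215.2, 202.0], [41, 39, 30, 47]), (np.int32(1142), [183.5, 205.7], [9, 43, 30, 47]), (np.int32(1622), [323.2, 209.5], [136, 45, 53, 53])]
top dark [(np.int32(3566), [213.7, 175.4], [5, 5, 101, 89]), (np.int32(501), [339.5, 167.6], [160, 21, 40, 14]), (np.int32(275), [300.1, 177.4], [129, 25, 24, 25]), (np.int32(115), [247.4, 200.7], [82, 55, 12, 12]), (np.int32(121), [215.0, 205.3], [45, 62, 21, 8]), (np.int32(23), [191.1, 208.1], [29, 66, 5, 6]), (np.int32(23), [175.2, 210.0], [13, 68, 6, 5])]
top white [(np.int32(507), [319.0, 215.0], [147, 62, 25, 27])]
[[542.0, 145.0], [549.0, 84.0], [448.0, 73.0], [442.0, 133.0]]
[[535.0, 217.0], [541.0, 155.0], [439.0, 144.0], [433.0, 204.0]]
[[527.0, 289.0], [532.0, 227.0], [430.0, 215.0], [425.0, 275.0]]
[[526.0, -2.0], [526.0, -120.0], [407.0, -115.0], [407.0, -0.0]]
scene lids [(np.int32(177), [135.9, 163.6], [0, 3, 17, 22]), (np.int32(360), [297.5, 196.5], [148, 33, 44, 23]), (np.int32(661), [235.2, 206.1], [81, 40, 50, 32]), (np.int32(752), [210.3, 221.7], [54, 54, 53, 36]), (np.int32(1208), [292.5, 248.3], [110, 66, 95, 59]), (np.int32(1064), [182.2, 238.4], [25, 69, 56, 41]), (np.int32(165), [228.1, 247.5], [60, 69, 75, 56])]
scene dark [(np.int32(342), [293.3, 159.1], [137, 0, 48, 28]), (np.int32(124), [183.3, 178.6], [48, 22, 12, 14]), (np.int32(3323), [197.7, 224.3], [4, 27, 128, 97]), (np.int32(206), [260.1, 187.5], [119, 27, 23, 18]), (np.int32(140), [237.3, 199.9], [101, 41, 16, 17]), (np.int32(172), [321.6, 246.6], [180, 85, 19, 23]), (np.int32(36), [176.8, 241.1], [44, 87, 6, 9])]
scene white [(np.int32(1275), [299.3, 179.4], [145, 12, 50, 42])]
```

View pics/top1.png

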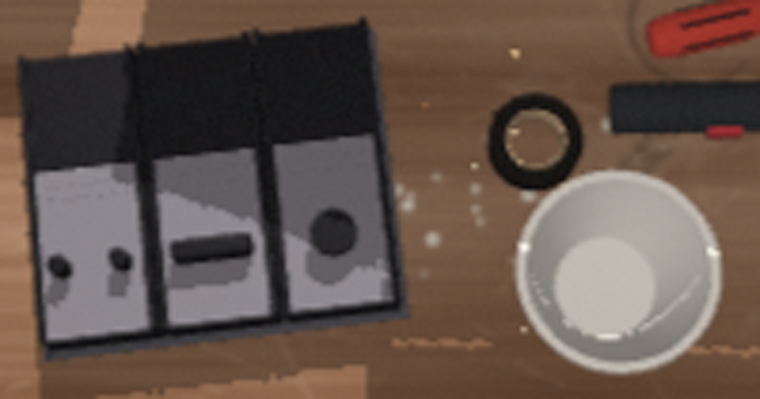

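View pics/scene1.png

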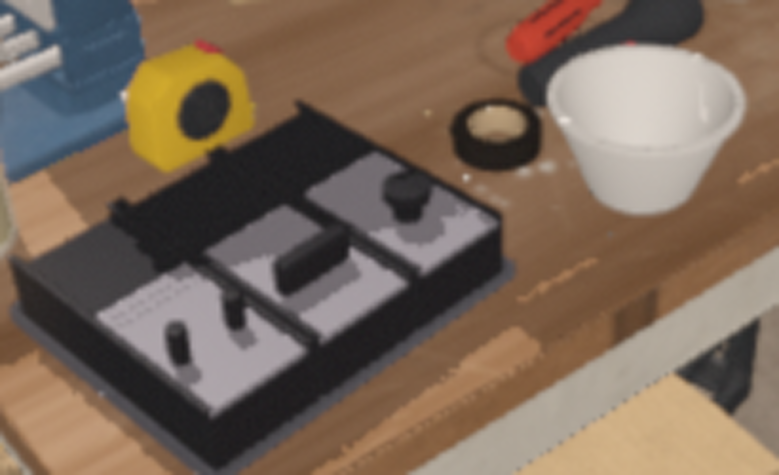

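The crops confirm this. The bar lies on the middle lid at about (215,205) in top and (212,218) in scene. The bowl rim is complete in both views.

```bash
cat >> h.py <<'E'
from scipy.spatial.transform import Rotation as Ro
def plan(xyz,ydir):
    """shift (units) and turn (units) from current measured pose to TCP xyz, tool down, tool y along +-ydir (world angle)"""
    s=r.sense();R0=Ro.from_rotvec(s["ee_rot"]);best=None
    for a in(ydir,ydir+np.pi):
        y=np.array([np.cos(a),np.sin(a),0]);z=np.array([0,0,-1.]);M=np.c_[np.cross(y,z),y,z]
        v=(R0.inv()*Ro.from_matrix(M)).as_rotvec()
        print("y at",round(a,2),"turn",np.round(v/(np.pi/2),3),"q6",round(s["qpos"][5],2))
    print("shift",np.round(R0.inv().apply(np.array(xyz)-s["tool_pos"])/500,4),"axes x,y:",np.round(R0.as_matrix()[:,:2].T,2).tolist())
E
python3 - <<'E'
from h import *
T=imaging.camera("top");S=imaging.camera("scene")
print("bar",tri(T,[215,205.],S,[212.2,218]))
# pegs bases / knob top
print("knob",tri(T,[247.4,200],S,[236.5,197.5]))
# bowl rim from top: circle
im=T["img"];g=im.max(2).astype(int);sat=g-im.min(2)
m=((g>120)&(sat<30)).astype(np.uint8);m[:, :290]=0;m[:,365:]=0;m[:183]=0;m[243:]=0
m=cv2.morphologyEx(m,cv2.MORPH_OPEN,np.ones((3,3)))
c=max(cv2.findContours(m,0,2)[0],key=cv2.contourArea);(x,y),(a,b),t=cv2.fitEllipse(c);print("bowl px",x,y,a,b)
print("rim z66",onz(T,(x,y),66),"diam",a*np.linalg.norm(onz(T,(x,y),66)-onz(T,(x+1,y),66)))
print("floor blob z4",onz(T,(319,215),4))
for z in(40,44,48,52): print(z,"lidwidth",[np.round(np.linalg.norm(onz(T,p,z)-onz(T,q,z)),1) for p,q in(((154/3.8+160,160/3.8+140),(168/3.8+160,326/3.8+140)),((168/3.8+160,326/3.8+140),(271/3.8+160,315/3.8+140)))])
for z in (58,63,68): print(z,onz(T,(215,205),z))
plan([485,180,200],0.108)
E
```

```text
bar (array([477.48653989, 178.87537394,  57.09373086]), array([ 0.49550828,  0.43488034, -0.59535072, -0.09091452]))
knob (array([487.16364362, 107.07653499,  68.90974223]), array([ 0.12893217,  0.11990237, -0.16819054, -0.02332396]))
bowl px 322.3243103027344 211.0819549560547 52.49848937988281 54.04174041748047
rim z66 [462.89970351 -57.96311114  66.        ] diam 115.85868865422047
floor blob z4 [464.18237606 -58.8121934    4.        ]
40 lidwidth [np.float64(101.7), np.float64(61.2)]
44 lidwidth [np.float64(101.2), np.float64(61.0)]
48 lidwidth [np.float64(100.8), np.float64(60.7)]
52 lidwidth [np.float64(100.4), np.float64(60.5)]
58 [478.30648717 179.90382044  58.        ]
63 [477.37797732 179.36484809  63.        ]
68 [476.44946746 178.82587575  68.        ]
y at 0.11 turn [-0.001  0.     0.683] q6 -0.15
y at 3.25 turn [-0.000e+00 -1.000e-03 -1.317e+00] q6 -0.15
shift [-0.7606 -0.6479  0.0621] axes x,y: [[-0.92, 0.38, 0.0], [0.38, 0.92, -0.0]]
```

```bash
python3 -m inch '[[-0.751,-0.652,0.16,0,0,0.683,0],[-0.751,-0.652,0.16,0,0,0.683,0],[-0.751,-0.652,0.16,0,0,0.683,0],[-0.751,-0.652,0.16,0,0,0.683,0],[-0.751,-0.652,0.16,0,0,0.683,0],[-0.751,-0.652,0.16,0,0,0.683,0],[-0.751,-0.652,0.16,0,0,0.683,0],[-0.751,-0.652,0.16,0,0,0.683,0],[-0.751,-0.652,0.16,0,0,0.683,0],[-0.751,-0.652,0.16,0,0,0.683,0]]' 20
python3 - <<'E'
from h import *
print(r.sense()["width"])
plan([480,180,110],0.108)
im=imaging.camera("scene")["img"][110:290,100:340]
cv2.imwrite("pics/s2.png",cv2.resize(im,None,fx=3,fy=3,interpolation=cv2.INTER_CUBIC)[:,:,::-1])
E
```

```text
time: 1.55
tool_pos: [479.9, 180.2, 151.4]
ee_rot: [-2.099, -2.337, -0.0]
ft_force: [-0.6, 0.3, -0.4]
width: 0.498
finger_force: 0.0
0.498446170742626
y at 0.11 turn [-0.    -0.    -0.001] q6 0.05
y at 3.25 turn [-0.     0.     1.999] q6 0.05
shift [-0.0004  0.0003  0.0827] axes x,y: [[-0.11, 0.99, 0.0], [0.99, 0.11, -0.0]]
```

View pics/s2.png

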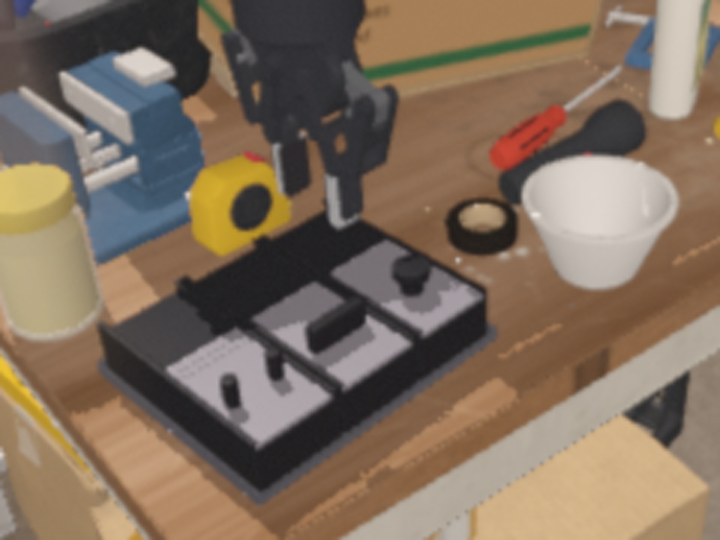

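The open fingers (about 42 mm apart) hang over the row, tips near (292,190) and (342,220) in the crop, and line up with the slide direction. I'll descend over the bar and close gently.

```bash
python3 -m inch '[[0,0,0.08,0,0,0,0],[0,0,0.14,0,0,0,0],[0,0,0.188,0,0,0,0],[0,0,0.188,0,0,0,0],[0,0,0.188,0,0,0,0]]' 20 && python3 -m inch '[[0,0,0,0,0,0,-1],[0,0,0,0,0,0,-1],[0,0,0,0,0,0,-1],[0,0,0,0,0,0,-1],[0,0,0,0,0,0,-1]]' 20
```

```text
time: 2.22
tool_pos: [480.4, 181.3, 58.5]
ee_rot: [2.095, 2.339, 0.002]
ft_force: [0.5, -0.2, 0.1]
width: 0.5
finger_force: 0.0
time: 2.85
tool_pos: [480.7, 180.5, 58.7]
ee_rot: [2.098, 2.338, 0.003]
ft_force: [-1.8, 2.1, 6.1]
width: 0.131
finger_force: 23.8
```

The bar is held: the opening is about 11 mm and the grip force about 24 N. Next I slide it open.

```bash
python3 -m inch '[[0,0.02,0,0,0,0,-1],[0,0.045,0,0,0,0,-1],[0,0.07,0,0,0,0,-1],[0,0.095,0,0,0,0,-1],[0,0.12,0,0,0,0,-1],[0,0.145,0,0,0,0,-1],[0,0.165,0,0,0,0,-1],[0,0.18,0,0,0,0,-1],[0,0.19,0,0,0,0,-1],[0,0.19,0,0,0,0,-1]]' 20
```

```text
time: 4.1
tool_pos: [573.8, 191.6, 58.7]
ee_rot: [-2.096, -2.336, 0.001]
ft_force: [-5.4, 4.0, 8.9]
width: 0.134
finger_force: 24.2
```

```bash
python3 -m inch '[[0,0.005,0,0,0,0,-1],[0,0.005,0,0,0,0,-1]]' 20 && python3 -m inch '[[0,0,0,0,0,0,-0.2],[0,0,0,0,0,0,-0.1],[0,0,0,0,0,0,0],[0,0,-0.1,0,0,0,0],[0,0,-0.16,0,0,0,0],[0,0,-0.2,0,0,0,0],[0,-0.1,-0.24,0,0,0,0],[0,-0.2,-0.24,0,0,0,0],[-0.1,-0.3,-0.24,0,0,0,0],[-0.2,-0.3,-0.24,0,0,0,0]]' 20
python3 - <<'E'
from h import *
a=[imaging.camera(n)["img"] for n in("top","scene")]
A=a[0][135:245,155:275];B=a[1][165:275,130:270]
z=lambda i,f:cv2.resize(i,None,fx=f,fy=f,interpolation=cv2.INTER_CUBIC)
A=z(A,3.27);B=z(B,2.8)
h=min(len(A),len(B));cv2.imwrite("pics/s3.png",np.hstack([A[:h],B[:h]])[:,:,::-1]);print(A.shape,B.shape)
E
```

```text
time: 4.35
tool_pos: [573.9, 191.6, 58.6]
ee_rot: [-2.093, -2.333, 0.009]
ft_force: [-11.4, 2.3, 13.8]
width: 0.13
finger_force: 24.7
time: 5.6
tool_pos: [435.3, 75.0, 175.8]
ee_rot: [-2.093, -2.34, 0.003]
ft_force: [0.8, -0.3, 0.5]
width: 0.499
finger_force: 0.0
(360, 392, 3) (308, 392, 3)
```

View pics/s3.png

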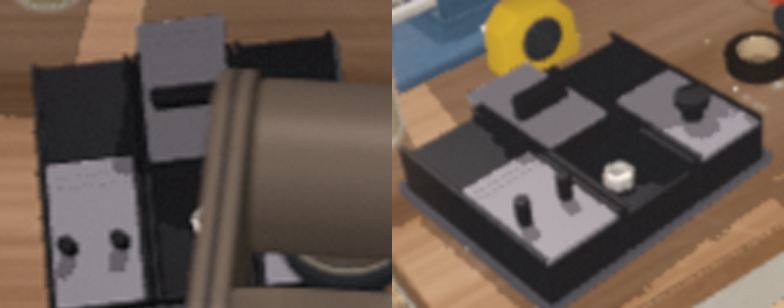

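The left half shows the bar lid fully open and the other two shut, with the arm partly over the nut. On the right, the light nut lies in the open compartment at about (619,177) in the crop, which is scene pixel (211,228). I'll swing the arm aside to see it from the top.

```bash
python3 -m inch '[[-0.1,0.03,0,0,0,0,0],[-0.2,0.05,0,0,0,0,0],[-0.28,0.06,0,0,0,0,0],[-0.28,0.06,0,0,0,0,0]]' 20
python3 - <<'E'
from h import *
T=imaging.camera("top");S=imaging.camera("scene")
for c,(x0,y0,x1,y1) in((T,(198,185,232,228)),(S,(190,205,235,250))):
    im=c["img"][y0:y1,x0:x1];g=im.min(2)
    for th in(120,):
        for b in blobs(g>th,x0,y0,8,400): print(b,[np.round(onz(c,b[1],z),1) for z in(19,25)])
c=T;A=cv2.resize(T["img"][185:235,195:235],None,fx=9,fy=9,interpolation=cv2.INTER_CUBIC)
B=cv2.resize(S["img"][205:255,190:230],None,fx=9,fy=9,interpolation=cv2.INTER_CUBIC)
cv2.imwrite("pics/s4.png",np.hstack([A,B])[:,:,::-1])
E
```

```text
time: 6.2
tool_pos: [483.9, -62.6, 176.9]
ee_rot: [-2.102, -2.334, 0.001]
ft_force: [0.0, 0.2, 0.0]
width: 0.504
finger_force: 0.0
(np.int32(50), [217.9, 202.3], [16, 13, 9, 10]) [array([491.9, 177.5,  19. ]), array([490.8, 176.9,  25. ])]
(np.int32(90), [195.1, 208.1], [0, 0, 15, 10]) [array([571.7, 163.2,  19. ]), array([564.7, 166.9,  25. ])]
(np.int32(92), [228.6, 208.8], [29, 0, 16, 12]) [array([519.7, 106.9,  19. ]), array([513.3, 111.3,  25. ])]
(np.int32(89), [210.4, 227.4], [15, 18, 11, 10]) [array([493.3, 174.8,  19. ]), array([487.2, 178.4,  25. ])]
(np.int32(233), [197.9, 241.7], [0, 26, 20, 19]) [array([473. , 219.6,  19. ]), array([467.1, 222.7,  25. ])]
```

View pics/s4.png

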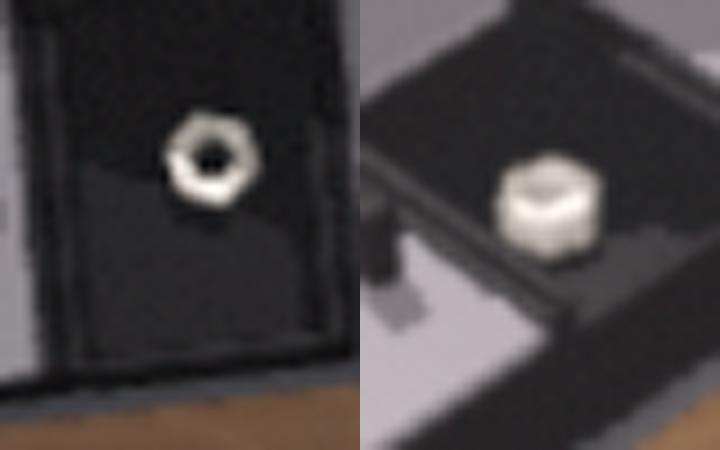

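The nut is in clear view at top pixel (217.9,202.3). Casting the ray puts it at about (491.5,177.5), and the scene view agrees. I'll estimate its yaw from the outline.

```bash
python3 - <<'E'
from h import *
T=imaging.camera("top");f=8
im=cv2.resize(T["img"][188:218,204:232].min(2),None,fx=f,fy=f,interpolation=cv2.INTER_CUBIC)
for th in(80,95,110,125,140):
    c=max(cv2.findContours((im>th).astype(np.uint8),0,1)[0],key=cv2.contourArea)[:,0,:].astype(float)
    W=np.array([onz(T,((p[0]+.5)/f-.5+204,(p[1]+.5)/f-.5+188),23)[:2] for p in c])
    m=cv2.moments(W.astype(np.float32)[:,None]);ce=np.array([m["m10"],m["m01"]])/m["m00"]
    d=W-ce;a=np.arctan2(d[:,1],d[:,0]);q=np.hypot(*d.T)
    g=np.linspace(-np.pi,np.pi,360,endpoint=False);o=np.argsort(a);rr=np.interp(g,a[o],q[o],period=2*np.pi)
    F=(rr*np.exp(-6j*g)).mean();ph=-np.angle(F)/6  # corner angle mod 60deg
    corner=(ph)%(np.pi/3)
    # flats at corner+30deg; nearest to slide dir .108
    fl=(corner+np.pi/6-.108+np.pi/6)%(np.pi/3)-np.pi/6+.108
    print(th,np.round(ce,1),"mean r",rr.mean().round(1),"amp",abs(F).round(2),"flat normal angle",round(fl,2))
plan([491.5,177.5,150],0.108)
E
```

```text
80 [491.3 176.8] mean r 11.8 amp 0.21 flat normal angle -0.19
95 [491.2 176.8] mean r 11.5 amp 0.19 flat normal angle -0.18
110 [491.2 176.9] mean r 11.1 amp 0.18 flat normal angle -0.17
125 [491.1 177. ] mean r 10.7 amp 0.17 flat normal angle -0.16
140 [490.9 177.1] mean r 10.2 amp 0.15 flat normal angle -0.16
y at 0.11 turn [-0.001 -0.001  0.   ] q6 -0.44
y at 3.25 turn [ 1.e-03 -1.e-03 -2.e+00] q6 -0.44
shift [0.4702 0.0683 0.0539] axes x,y: [[-0.11, 0.99, 0.0], [0.99, 0.11, -0.0]]
```

```bash
python3 -m inch '[[0.12,0.02,0,0,0,0.05,-0.25],[0.24,0.035,0,0,0,0.1,-0.25],[0.36,0.05,0,0,0,0.177,-0.25],[0.47,0.066,0.06,0,0,0.177,-0.25],[0.47,0.066,0.134,0,0,0.177,-0.25],[0.47,0.066,0.134,0,0,0.177,-0.25],[0.47,0.066,0.134,0,0,0.177,-0.25]]' 30
python3 - <<'E'
from h import *
plan([490.5,177.3,17],-0.17);print(r.sense()["tool_pos"])
E
```

```text
time: 7.22
tool_pos: [491.2, 176.7, 111.4]
ee_rot: [2.401, 2.025, 0.002]
ft_force: [0.4, -0.1, 0.3]
width: 0.37
finger_force: 0.0
y at -0.17 turn [ 0.001 -0.     0.   ] q6 0.32
y at 2.97 turn [ 0.e+00  1.e-03 -2.e+00] q6 0.32
shift [ 0.0009 -0.0017  0.1888] axes x,y: [[0.17, 0.99, 0.0], [0.99, -0.17, 0.0]]
[491.15496107 176.70694829 111.39871555]
```

```bash
python3 -m inch '[[0.001,-0.001,0.08,0,0,0,-0.25],[0.001,-0.001,0.13,0,0,0,-0.25],[0.001,-0.001,0.16,0,0,0,-0.25],[0.001,-0.001,0.18,0,0,0,-0.25],[0.001,-0.001,0.189,0,0,0,-0.25],[0.001,-0.001,0.189,0,0,0,-0.25]]' 30
```

```text
time: 7.98
tool_pos: [490.9, 176.9, 16.3]
ee_rot: [2.402, 2.025, 0.001]
ft_force: [-0.1, 0.7, 0.8]
width: 0.374
finger_force: 0.0
```

No contact on the way down, so I close on the nut.

```bash
python3 -m inch '[[0,0,0,0,0,0,-1],[0,0,0,0,0,0,-1],[0,0,0,0,0,0,-1],[0,0,0,0,0,0,-1]]' 40 && python3 -m inch '[[0,0,-0.02,0,0,0,-1],[0,0,-0.06,0,0,0,-1],[0,0,-0.12,0,0,0,-1],[0,0,-0.2,0,0,0,-1],[0,0,-0.28,0,0,0,-1],[0,0,-0.28,0,0,0,-1],[0,0,-0.28,0,0,0,-1]]' 40
python3 - <<'E'
from h import *
plan([463.5,-58.5,150],-0.17)
E
```

```text
time: 8.48
tool_pos: [491.3, 177.0, 16.7]
ee_rot: [2.401, 2.024, 0.002]
ft_force: [-0.2, 0.0, 6.0]
width: 0.226
finger_force: 39.7
time: 9.35
tool_pos: [489.6, 176.8, 155.0]
ee_rot: [-2.401, -2.024, 0.002]
ft_force: [-0.8, 0.2, 0.3]
width: 0.226
finger_force: 39.2
y at -0.17 turn [-0.001  0.     0.   ] q6 0.32
y at 2.97 turn [-0.    -0.002 -2.   ] q6 0.32
shift [-0.4726  0.0281  0.0102] axes x,y: [[0.17, 0.99, -0.0], [0.99, -0.17, -0.0]]
```

```bash
python3 -m inch '[[-0.11,0.007,0,0,0,0,-1],[-0.22,0.014,0,0,0,0,-1],[-0.33,0.02,0,0,0,0,-1],[-0.42,0.025,0,0,0,0,-1],[-0.4726,0.028,0,0,0,0,-1],[-0.4726,0.028,0.05,0,0,0,-1],[-0.4726,0.028,0.08,0,0,0,-1],[-0.4726,0.028,0.08,0,0,0,-1]]' 40
python3 - <<'E'
from h import *
plan([463.5,-58.5,22],-0.17)
T=imaging.camera("top");S=imaging.camera("scene")
z=lambda i:cv2.resize(i,None,fx=3,fy=3,interpolation=cv2.INTER_CUBIC)
cv2.imwrite("pics/s5.png",np.hstack([z(T["img"][130:250,250:380]),z(S["img"][100:220,235:365])])[:,:,::-1])
E
```

```text
time: 10.35
tool_pos: [462.4, -57.5, 113.2]
ee_rot: [-2.398, -2.022, 0.005]
ft_force: [0.0, -0.2, -0.4]
width: 0.227
finger_force: 39.2
y at -0.17 turn [-0.004 -0.001  0.   ] q6 -0.17
y at 2.97 turn [ 1.e-03 -6.e-03 -2.e+00] q6 -0.17
shift [-0.0018  0.0036  0.1824] axes x,y: [[0.17, 0.99, 0.0], [0.99, -0.17, -0.01]]
```

View pics/s5.png

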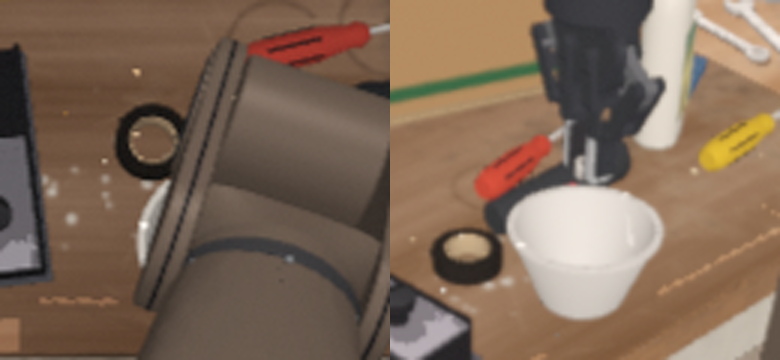

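The gripper hangs above the bowl, whose rim centre is at about (585,230) in the crop. The bowl is upright, and the tips at about (585,178) sit above its middle. I'll lower, release and withdraw.

```bash
python3 -m inch '[[0,0.001,0.06,0,0,0,-1],[0,0.001,0.12,0,0,0,-1],[0,0.001,0.16,0,0,0,-1],[0,0.001,0.18,0,0,0,-1],[0,0.001,0.18,0,0,0,-1]]' 40 && python3 -m inch '[[0,0,0,0,0,0,-0.45],[0,0,0,0,0,0,-0.35],[0,0,0,0,0,0,-0.35],[0,0,0,0,0,0,-0.35],[0,0,-0.06,0,0,0,-0.35],[0,0,-0.16,0,0,0,-0.35],[0,0,-0.26,0,0,0,-0.35],[0,0,-0.34,0,0,0,-0.35],[0.0,0.1,-0.38,0,0,0,-0.35],[0.0,0.2,-0.38,0,0,0,-0.35]]' 40 && python3 -m inch '[[0.1,0,0,0,0,0,-0.35],[0.2,0,0,0,0,0,-0.35],[0.3,0,0,0,0,0,-0.35],[0.4,0,0,0,0,0,-0.35],[0.5,0,0,0,0,0,-0.35],[0.6,0,0,0,0,0,-0.35],[0.7,0,0,0,0,0,-0.35],[0.75,0,0,0,0,0,-0.35],[0.75,0,0,0,0,0,-0.35]]'
python3 - <<'E'
from h import *
T=imaging.camera("top");S=imaging.camera("scene")
z=lambda i:cv2.resize(i,None,fx=2,fy=2,interpolation=cv2.INTER_CUBIC)
cv2.imwrite("pics/s6.png",np.hstack([z(T["img"][110:250,160:360]),z(S["img"][140:280,135:335])])[:,:,::-1])
E
```

```text
time: 11.08
tool_pos: [465.0, -58.3, 26.0]
ee_rot: [-2.401, -2.025, 0.0]
ft_force: [-0.6, -0.0, -1.4]
width: 0.225
finger_force: 39.2
time: 12.32
tool_pos: [565.9, -76.0, 219.5]
ee_rot: [2.398, 2.021, 0.005]
ft_force: [-0.0, 0.2, -0.1]
width: 0.322
finger_force: 0.0
time: 13.45
tool_pos: [626.4, 295.9, 215.2]
ee_rot: [-2.399, -2.028, 0.001]
ft_force: [-0.2, -0.4, 0.5]
width: 0.326
finger_force: 0.0
```

View pics/s6.png

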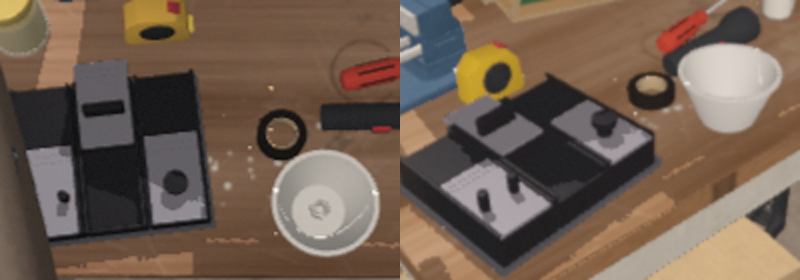

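The nut lies in the upright bowl at (319,208) in the crop. The bar lid is open, its compartment is empty and the other two lids are shut. The arm is clear of everything.

```bash
python3 -c "
from workcell import r
print(r.close_job())"
```

```text
the job is handed in; nothing more can be done
None
```

The bar-handled lid is open, the hex nut is in the upright white bowl, the other two lids are shut, and the job was handed in at about 13.5 s; the verdict was not shown.

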